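# Take the fine grating insert out of its box and hold it over the board

### The arm

A 6-joint arm with a two-finger parallel gripper is mounted at the origin on a cart in front of the work surface, level with it; the furniture and walls round the work are solid. World frame = base frame: x ahead of the robot, y to its left, z up, the work surface at z = 0. Lengths are in mm, angles in rad, forces in N, time in s.
With the tool pointing down it reaches from about 400 to 925 mm from the base axis. Payload 12.5 kg.
Tool frame: the origin (TCP) lies on the mounting face of the last link; the fingertips stand 190 mm ahead of it and the grasp point (between the pads) lies 171 mm ahead of it; z points along the fingers, y is the line along which they close (so a half turn about z gives the same grasp; the last joint's range is limited). The gripper opens to 95 mm and grips with 3 to 60 N. Pads are 20 mm wide; open, the fingers measure 119 mm over their backs; the gripper's body (75 mm by 180 mm) begins 59 mm behind the grasp point.
Start: joints at [1.067, 0.491, 1.559, -0, 1.092, -0.106], TCP at [242.096, 576.207, 404.761] pointing down, gripper open.
Joint ranges: [-3.1, 3.1], [-0.84, 2.19], [0.05, 2.79], [-1.13, 4.28], [0.06, 2.93], [-2.69, 2.69]. Speed limits (rad/s): [2.22, 2.22, 2.79, 3.14, 3.14, 3.14].

### API

Orientations are given as [roll, pitch, yaw] about the fixed x, y, z axes, in that order (R = Rz(yaw) Ry(pitch) Rx(roll)).
In Python, from cell import * gives the robot as it stands.
- The arm moves only by the tool arm_command, never from a script. Its argument "rows" is a list that holds one entry, the list of rows, each a list of 7 numbers: the shift along the tool's x, y, z normalised to -1 to 1, where 1 is 0.15 m, then the turn, a rotation vector about the tool's x, y, z normalised to -1 to 1, where 1 is 360 degrees, then the opening, from -1 (shut) to 1 (fully open). A call has 1 to 10 rows; each row is the pose to reach, as a shift and turn from the pose commanded when the call began, along the tool's axes at that moment, turning the shorter way round; what a row does not reach only later rows make up. A row lasts 1/12 s, in which the tool goes at most 41.7 mm and 7.16 degrees, less where a joint would pass 70% of its speed; a pose out of reach is approached as far as the arm can. A call with a number of a shift or a turn outside -1 to 1 is refused whole. A call with a gripper value outside its range is refused whole. The fingers move at their own pace and stop on an object; the grip force is fixed at half the most. Time passes only in rows, so rows that repeat a pose let the fingers close. It gives the time, the measured TCP pose, the force, the opening and the grip force at its end, in the units of the state.
- state(): the state, without advancing time (a new reading comes with each control period).
- read_camera(name): name is "scene" or "top"; returns (picture, depth): 384x512x3 uint8, red, green, blue; 384x512 float32, mm along the optical axis (not along the pixel's ray), 0 where there is no reading.
- get_calibration(name): a dict with "camera_matrix" (3x3 intrinsics, pixels), "position" and "orientation" of the camera in the world. Camera axes: x right, y up, looking along -z (the intrinsics and any distortion apply to the point x, -y, -z); pixel columns grow to the right and rows downward; lengths in mm; the calibration is good to about 2 mm. A picture is of the moment at which its call begins. get_calibration takes no time and is no camera call.
- job_done(): hands the job in; it is judged then, once.
The state is a dict: "t": time; "joints": joint angles; "qvel": joint speeds; "tau": joint torques, N m; "eef_pos": TCP position; "tcp_rot": TCP orientation; "ft_force": force on the tool from outside, world axes, zero at the start; "moment": the same for the moment, N m; "opening": opening from 0.0 (shut) to 1.0 (fully open); "grip_force": force on a finger pad.
Only numpy, scipy, OpenCV 4.12 (cv2) and the standard library are available. Lean on these libraries where they do the work, as an engineer would, in place of code of your own. Each camera call takes 0.05 s, during which the arm holds its last target. There are 200 camera calls.

### The job

Turn the catch on the insert box so that its orange-tipped tongue points at the green dot, lift the cover flap until it stands upright or leans back, and draw the insert with the orange grip straight up out of its slot. Carry it over the middle of the chopping board and finish still holding it there in the gripper, upright and still, its lower edge about 10 cm above the board. Leave the flap standing open, the catch at the green dot and the blue-gripped insert in its slot, and do not disturb the lemon, lime, garlic or honey jar.

Things in the scene. Friction and masses are not known exactly. Their poses are not given: they have to be found in the camera images.
- insert_box: Grey box for grater inserts, fixed to the worktop, 156 (x) x 170 (y) x 104 (z) mm, walls 5 mm, under a white flap. Origin: centre of its underside; x from its front to its hinge side, y to the left. Inside, two upright slots along x at y = +40 and -40 mm, centred at x = -19 mm: floor 5 mm up, guide ribs 60 mm high, 1.5 mm play each side; either insert may stand in either slot.
- green_dot (a point): Green dot on top of the ledge at the box's front left, at box x -95, y 80 mm, 101 mm above the worktop, 44 mm from the catch axis. The ledge spans box x -119 to -73, y 12 to 88 mm, its top 100 mm high.
- catch (a joint): Angle of the catch about its vertical axis (box x -95, y 36 mm), rad. 0: tongue along box +x, over the flap; grows anticlockwise from above; 1.57: tongue points at the green dot. Starts at 0.15 to 0.45, goes on to 2.2, stays where left (friction 0.05 N m). Until past about 1.2 the tongue (36 mm long from the axis, 12 mm wide, 117 mm up) blocks the flap.
- catch_grip (a point): Point on the catch axis in its upright black grip fin, 132 mm above the worktop. The fin is 36 mm long (in line with the tongue), 10 mm thick, from 119 to 140 mm above the worktop; below it a round hub of 28 mm diameter. x of the point points along the tongue.
- catch_tip (a point): Orange end of the catch's tongue, 36 mm from the catch axis.
- flap (a joint): Opening angle (rad) of the white cover flap: 0 closed (starts so), 1.57 upright, stop at 1.9. A stiff hinge (0.14 N m) keeps it at any angle where it is left.
- flap_hinge (a point): Point on the flap's hinge axis (along box y) at the middle of the box's back rim, 75 mm behind the box centre, 108 mm above the worktop. The flap's free edge is at the box front and swings up and back about this axis. Flap: 150 mm long from the axis, 168 mm wide, 6 mm thick.
- flap_tab (a point): Point in the black lifting tab that juts 36 mm past the flap's front edge: 173 mm from the hinge axis, box y -52 mm, 108 mm above the worktop when closed; 23 mm out from the flap's edge. The tab is 20 mm wide (along box y), 6 mm thick, nothing beneath it; it can pivot between fingers that pinch its two sides.
- fine_insert: Fine grating insert with an ORANGE grip, loose, about 0.1 kg: plate 84 (x) x 6 (y) x 72 (z) mm, round holes in its steel face, with a grip on top. Origin: middle of its lower edge; z up along the plate, y across its thickness. It starts standing in one of the two slots under the flap, its axes along those of the box.
- fine_insert_grip (a point): Middle of the orange grip of the fine insert, 86 mm above its lower edge. The grip is 30 (x) x 10 (y) mm and spans 70 to 96 mm above the lower edge; in the box its top is 101 mm above the worktop.
- coarse_insert: Coarse insert with a BLUE grip, same size and origin, broad slits in its face; stands in the other slot and stays there.
- chopping_board: Wooden chopping board lying flat, 200 (x) x 300 (y) x 22 (z) mm, fixed. Origin: centre of its underside.
- lemon: Yellow lemon, 71 x 53 x 51 mm, lying on the left far part of the board. Origin: centre of its underside at the start.
- lime: Green lime, 48 x 44 x 45 mm, lying on the right near part of the board. Origin: centre of its underside at the start.
- honey_jar: Honey jar with a red lid, 66 mm across, 85 mm high, on the worktop left of the box. Origin: centre of its underside.
- garlic: Garlic bulb, 56 mm across and high, on the worktop left of the box. Origin: centre of its underside.
Not all that is in view belongs to the job. Of the things like the lime, leave any that is black; of the rest the smaller one is meant. What is shaped like the lemon but pink or purple is not meant.

How it is judged:
By the outcome, as a careful person would: the job done as asked, in the order asked, and still so for the second after the job is handed in, while the arm keeps its last pose, push and grip.
It also fails if it takes over 67 s, if anything falls off the work surface, if the arm or the gripper's body presses on something with over 40 N, if the wrist force passes 120 N, or if a joint passes its speed limit or range.

## Working session

There is one attempt and no reset: what is moved stays moved. The work goes in short steps, Python scripts to look and compute and a tool call to move; the robot and the scene stay as the last step left them, time stands still between calls to the robot, and variables do not carry over. Pictures are saved under pics/ and viewed, at most 10 in all, crops included, and the job is handed in when it is done.

Besides the shell and the picture viewer there is one more tool, called after ">>>" by a JSON object that holds its "fn" and its "kwargs". arm_command: Moves the arm, as the interface text tells. Its arguments: {"type":"object","properties":{"rows":{"type":"array","items":{"type":"array","items":{"type":"array","items":{"type":"number","minimum":-1,"maximum":1}}}}},"required":["rows"]}

```bash
mkdir -p pics; ls
python3 - <<'E'
from cell import *
import cv2,numpy as np
print(state())
for n in("scene","top"):
    p,d=read_camera(n);cv2.imwrite(f"pics/{n}0.png",cv2.cvtColor(p,cv2.COLOR_RGB2BGR));np.save(f"pics/{n}0d.npy",d)
    print(n,get_calibration(n))
E
```

```text
pics
{'t': 0.0, 'joints': array([ 1.06737365e+00,  4.91552506e-01,  1.55944993e+00,  2.70853308e-05,
        1.09170399e+00, -1.05575285e-01]), 'qvel': array([-0.00019967,  0.0008905 , -0.00090932, -0.00014267, -0.00039881,
        0.00082273]), 'tau': array([-1.97860652e-03, -6.12618971e+01, -2.58176547e+01,  6.93080225e-02,
        4.82662779e-02, -5.40854410e-05]), 'eef_pos': array([242.09286557, 576.17066666, 404.16585089]), 'tcp_rot': array([-3.14048762e+00, -1.41255999e-04,  2.74373268e+00]), 'ft_force': array([0.44288929, 0.15960059, 0.05150093]), 'moment': array([-0.00900617,  0.03724633,  0.02425075]), 'grip_force': 0.0, 'opening': 1.0026540964203425}
scene {'camera_matrix': array([[412.92278381,   0.        , 253.5430197 ],
       [  0.        , 412.92278381, 192.11119251],
       [  0.        ,   0.        ,   1.        ]]), 'position': array([  18.67886419, -797.05009888, 1156.45419151]), 'orientation': array([ 0.6825912 ,  0.00446657, -0.67926951])}
top {'camera_matrix': array([[404.52196919,   0.        , 251.49182242],
       [  0.        , 404.52196919, 191.72496359],
       [  0.        ,   0.        ,   1.        ]]), 'position': array([ 178.80065735,    8.75310814, 1722.85282185]), 'orientation': array([ 2.35751413e-01,  3.35568247e-04, -1.88128345e+00])}
```

View pics/scene0.png

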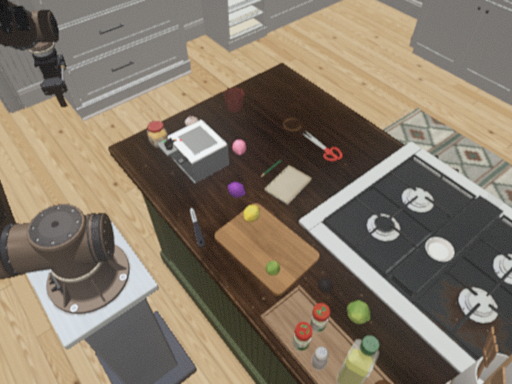

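View pics/top0.png

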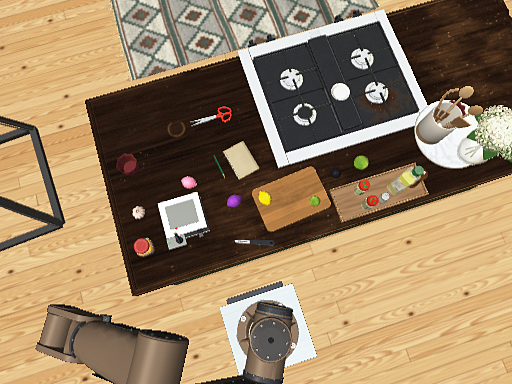

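The scene shows the white-flapped box at scene (198,148) / top (183,217). The board is at top (291,199), the lemon at top (264,198) and the small lime at top (314,201). The bigger lime at top (361,162), the black ball at top (335,173) and the pink and purple decoys are not meant. The garlic is at top (138,212) and the jar at top (143,246).

```bash
cat > h.py <<'E'
import cv2,numpy as np
from scipy.spatial.transform import Rotation as Rt
from cell import *
def ray(n,uv):
    c=get_calibration(n);K=c["camera_matrix"];R=Rt.from_euler("xyz",c["orientation"]).as_matrix()
    uv=np.atleast_2d(uv).astype(float)
    d=np.c_[(uv[:,0]-K[0,2])/K[0,0],-(uv[:,1]-K[1,2])/K[1,1],-np.ones(len(uv))]@R.T
    return c["position"],d
def plane(n,uv,z):
    p,d=ray(n,uv);return p+d*((z-p[2])/d[:,2])[:,None]
def deep(n,uv,depth):
    p,d=ray(n,uv);return p+d*np.asarray(depth).reshape(-1,1)
def proj(n,P):
    c=get_calibration(n);K=c["camera_matrix"];R=Rt.from_euler("xyz",c["orientation"]).as_matrix()
    q=(np.atleast_2d(P)-c["position"])@R
    return np.c_[K[0,2]+K[0,0]*q[:,0]/-q[:,2],K[1,2]-K[1,1]*q[:,1]/-q[:,2]]
def cloud(n,d):
    v,u=np.mgrid[:384,:512];uv=np.c_[u.ravel(),v.ravel()]
    return deep(n,uv,d.ravel()).reshape(384,512,3)
E
python3 - <<'E'
from h import *
a=cv2.imread("pics/scene0.png")[105:195,140:250];b=cv2.imread("pics/top0.png")[180:265,125:225]
r=lambda i:cv2.resize(i,(400,340),interpolation=cv2.INTER_CUBIC)
cv2.imwrite("pics/crop1.png",np.hstack([r(a),r(b)]))
for n in("scene","top"):
    p=cv2.imread(f"pics/{n}0.png");d=np.load(f"pics/{n}0d.npy");C=cloud(n,d)
    hsv=cv2.cvtColor(p,cv2.COLOR_BGR2HSV)
    m=(abs(C[...,2]-111)<12)&(hsv[...,1]<70)&(hsv[...,2]>90)
    k,l,s,c=cv2.connectedComponentsWithStats(m.astype(np.uint8))
    i=1+s[1:,4].argmax();mm=l==i
    print(n,"flap",s[i],c[i],np.median(C[mm][:,2]))
    uv=np.argwhere(mm)[:,::-1]; P=plane(n,uv,111)
    print(cv2.minAreaRect(P[:,:2].astype(np.float32)))
    m=((hsv[...,0]<25)&(hsv[...,1]>90)&(hsv[...,2]>60)&(C[...,2]>15)&(C[...,2]<40)&(C[...,0]<800)&(C[...,0]>200)).astype(np.uint8)
    k,l,s,c=cv2.connectedComponentsWithStats(m)
    for i in range(1,k):
        if s[i,4]>1500:
            P=plane(n,np.argwhere(l==i)[:,::-1],22);print("board",cv2.minAreaRect(P[:,:2].astype(np.float32)),np.median(C[l==i][:,2]))
for uv in [(264,198),(314,201),(138,212),(143,246),(233,201),(189,182)]:
    print(uv,plane("top",uv,30)[0].round(), C[uv[1],uv[0]].round())
E
```

```text
scene flap [ 157  121   70   45 1480] [195.70135135 142.37567568] 110.7490574321107
((516.6309204101562, 181.473876953125), (198.6127166748047, 177.08645629882812), 0.3509275019168854)
board ((485.3751525878906, -271.6138610839844), (202.11004638671875, 300.5928649902344), 5.216129302978516) 20.64611483599174
top flap [ 158  192   49   57 1614] [181.42007435 216.26084263] 112.05407246862944
((522.7926025390625, 189.21981811523438), (169.06265258789062, 196.42327880859375), 88.9872817993164)
board ((490.5948791503906, -268.18939208984375), (200.1980743408203, 300.8092041015625), 5.099207401275635) 21.932068525713476
(264, 198) [ 523. -158.   30.] [ 515. -154.   71.]
(314, 201) [ 446. -357.   30.] [ 439. -349.   69.]
(138, 212) [629. 372.  30.] [625. 369.  44.]
(143, 246) [483. 387.  30.] [473. 374.  87.]
(233, 201) [551. -27.  30.] [547. -27.  49.]
(189, 182) [690. 129.  30.] [686. 128.  45.]
```

View pics/crop1.png

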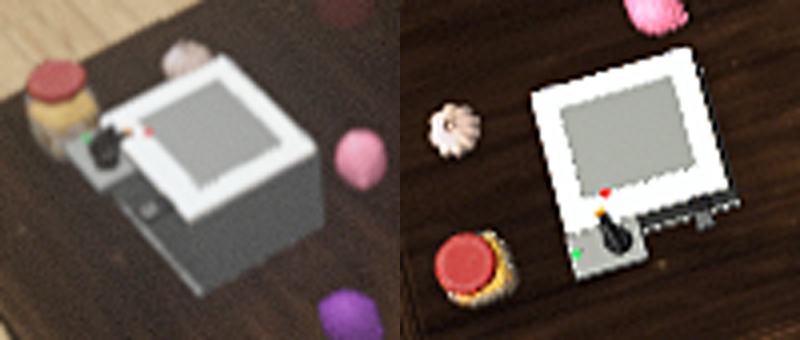

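The crop shows the white flap, with the catch at the front left and its orange tip near crop (600,212). The green dot is at crop (577,254) and the black tab at crop (705,222). Next I measure these in both views.

Run:
```python
from h import *
for n in("scene","top"):
    p=cv2.imread(f"pics/{n}0.png");d=np.load(f"pics/{n}0d.npy");C=cloud(n,d)
    hsv=cv2.cvtColor(p,cv2.COLOR_BGR2HSV);near=(abs(C[...,0]-500)<150)&(abs(C[...,1]-190)<150)&(C[...,2]>60)
    m=near&(hsv[...,1]<40)&(hsv[...,2]>205)
    k,l,s,c=cv2.connectedComponentsWithStats(m.astype(np.uint8));i=1+s[1:,4].argmax()
    h=cv2.convexHull(np.argwhere(l==i)[:,::-1].astype(np.float32))[:,0]
    P=plane(n,h,111);print(n,"flap",cv2.minAreaRect(P[:,:2].astype(np.float32)),s[i,4])
    def blob(nm,mask,z):
        k,l,s,c=cv2.connectedComponentsWithStats((near&mask).astype(np.uint8))
        for i in range(1,k):
            if s[i,4]>1 or nm!="dark": print(nm,c[i].round(1),s[i,4],plane(n,c[i],z)[0].round(1),np.median(C[l==i][:,2]).round())
    H,S,V=[hsv[...,i] for i in range(3)]
    blob("green",(H>40)&(H<85)&(S>80)&(V>80),101)
    blob("orange",(H>8)&(H<24)&(S>80)&(V>120)&(C[...,1]<345),119)
    blob("dark",(V<60)&(C[...,2]>95),120)
    if n=="top": print(V[225:243,160:190],(C[225:243,160:190,2]).astype(int))
```

```text
scene flap ((540.2938232421875, 187.2149658203125), (164.45565795898438, 148.83847045898438), 89.29440307617188) 665
green [163. 141.] 1 [448.2 271.  101. ] 101.0
orange [174.5 140. ] 2 [475.8 231.  119. ] 119.0
dark [169.6 141.4] 7 [457.7 234.9 120. ] 130.0
dark [166. 144.] 3 [440.8 231.7 120. ] 131.0
dark [170.  147.7] 3 [442.1 206.7 120. ] 112.0
top flap ((542.8607788085938, 188.79605102539062), (167.34156799316406, 152.57907104492188), 89.51637268066406) 809
green [168.5 243. ] 6 [450.5 270.9 101. ] 98.0
orange [187. 194.] 1 [617.  144.5 119. ] 96.0
orange [174.7 232.7] 3 [479.7 234.  119. ] 118.0
dark [199.  197.5] 2 [587.8 102.  120. ] 104.0
dark [202.  208.5] 2 [540.3 103.  120. ] 97.0
dark [204.  215.5] 2 [510.4 103.4 120. ] 104.0
dark [206.  222.5] 2 [480.6 103.7 120. ] 106.0
dark [199.5 230.5] 15 [457.5 137.3 120. ] 111.0
dark [178.7 238.7] 39 [451.4 224.9 120. ] 131.0
dark [186.  240.5] 2 [435.7 199.3 120. ] 99.0
[[ 31  21   6 255 255 255 254 255 255 233 171 176 177 178 179 180 181 178
  178 177 175 169 169 164 192 237 152 255 255 255]
 [ 33  28   7 208 255 255 254 255 255
[... 4215 characters left out ...]
132  140  139  137  121  126  116  100  104  100   -3    2
    -2   10]
 [   7    2   -1   -1    3   -9   96   97  103  100  103   97   98  103
   102  104  118  137  142  133  114  122  122  102 1722  101    2    0
   -11   -6]
 [   0    5    0   -1    3    5    0  102  100  102   94   98   95  101
    96   94  121  108  138  140  140  122  118  106   99  101   96    0
     5    0]
 [  -6   -6    5   -2    2   -3    2   98  105  100   97   97  104  105
   113   97  118  116  140  143  141  132  103  103   95   97  102    0
    -1    1]
 [  -1   -4    3   -5   -3   -2   -2   99  101   96  104   99  100  101
    90  100  100  121  128  145  136  131  105   98   98  104   98   -4
     2   -3]]
```

```bash
cat >> h.py <<'E'
BX,BY,BW=542.,188.5,-0.009
def box(x,y,z=0):
    c,s=np.cos(BW),np.sin(BW);return np.array([BX+c*x-s*y,BY+s*x+c*y,z])
def cmd(p0,r0,p1,r1):
    """normalised shift+turn from (p0,rpy0) to (p1,rpy1)"""
    A=Rt.from_euler("xyz",r0);B=Rt.from_euler("xyz",r1)
    return np.r_[A.inv().apply(np.array(p1)-p0)/150,(A.inv()*B).as_rotvec()/(2*np.pi)].round(4)
E
python3 - <<'E'
from h import *
for n in("scene","top"):
    d=np.load(f"pics/{n}0d.npy");C=cloud(n,d);p=cv2.imread(f"pics/{n}0.png")
    m=(C[...,2]>127)&(C[...,2]<150)&(np.hypot(C[...,0]-447,C[...,1]-226)<45)&(p.max(2)<150)
    uv=np.argwhere(m)[:,::-1];P=plane(n,uv,138)[:,:2];c=P.mean(0);w,v=np.linalg.eigh(np.cov(P.T))
    print(n,len(P),c,np.arctan2(*v[::-1,1]),np.sqrt(w)*np.sqrt(12))
print("axis",box(-95,36,0),"tab",box(-98,-52))
a=box(-95,36,312)
up=a+[0,0,48]
s=state();p0=np.array([242.1,576.2,404.8]);r0=[np.pi,0,2.744]
for k in (1/3,2/3,1): print(cmd(p0,r0,p0+(up-p0)*k,[np.pi,0,2.744-2.5*k]))
E
```

```text
scene 38 [442.8734467  220.05996539] -2.718887974480065 [18.90102509 36.37106335]
top 28 [448.59993272 225.29246635] -2.8507787690751054 [11.34723581 39.52796678]
axis [447.3278431  225.35353047   0.        ] tab [443.53597529 137.38409408   0.        ]
[-0.7224 -0.5423  0.0996  0.     -0.      0.1326]
[-1.4447 -1.0845  0.1991 -0.     -0.      0.2653]
[-2.1671 -1.6268  0.2987  0.     -0.      0.3979]
```

>>> {"fn": "arm_command", "kwargs": {"rows": [[[-0.722,-0.542,0.1,0,0,0.131,-0.16],[-0.722,-0.542,0.1,0,0,0.131,-0.16],[-0.722,-0.542,0.1,0,0,0.131,-0.16],[-0.722,-0.542,0.1,0,0,0.131,-0.16],[-0.722,-0.542,0.1,0,0,0.131,-0.16],[-0.722,-0.542,0.1,0,0,0.131,-0.16],[-0.722,-0.542,0.1,0,0,0.131,-0.16]]]}}

```text
t: 0.68
eef_pos: [310.8, 458.9, 389.6]
tcp_rot: [-3.141, 0.0, 1.913]
ft_force: [-0.1, -0.2, 0.0]
opening: 0.564
grip_force: 0.0
```

>>> {"fn": "arm_command", "kwargs": {"rows": [[[-0.887,0.17,0.1,0,0,0.131,-0.16],[-0.887,0.17,0.1,0,0,0.131,-0.16],[-0.887,0.17,0.1,0,0,0.131,-0.16],[-0.887,0.17,0.1,0,0,0.131,-0.16],[-0.887,0.17,0.1,0,0,0.131,-0.16],[-0.887,0.17,0.1,0,0,0.131,-0.16],[-0.887,0.17,0.1,0,0,0.131,-0.16]]]}}

```text
t: 1.27
eef_pos: [380.3, 342.6, 374.6]
tcp_rot: [-3.141, 0.0, 1.09]
ft_force: [0.7, 0.7, -0.6]
opening: 0.421
grip_force: 0.0
```

>>> {"fn": "arm_command", "kwargs": {"rows": [[[-0.471,0.77,0.1,0,0,0.131,-0.16],[-0.471,0.77,0.1,0,0,0.131,-0.16],[-0.471,0.77,0.1,0,0,0.131,-0.16],[-0.471,0.77,0.1,0,0,0.131,-0.16],[-0.471,0.77,0.1,0,0,0.131,-0.16],[-0.471,0.77,0.1,0,0,0.131,-0.16],[-0.471,0.77,0.1,0,0,0.131,-0.16],[-0.471,0.77,0.1,0,0,0.131,-0.16],[-0.471,0.77,0.1,0,0,0.131,-0.16],[-0.471,0.77,0.1,0,0,0.131,-0.16]]]}}

```text
t: 2.1
eef_pos: [450.6, 227.6, 359.7]
tcp_rot: [-3.142, 0.0, 0.277]
ft_force: [-0.9, -0.0, 0.5]
opening: 0.422
grip_force: 0.0
```

>>> {"fn": "arm_command", "kwargs": {"rows": [[[-0.024,0.009,0.15,0,0,0,-0.16],[-0.024,0.009,0.25,0,0,0,-0.16],[-0.024,0.009,0.317,0,0,0,-0.16],[-0.024,0.009,0.317,0,0,0,-0.16],[-0.024,0.009,0.317,0,0,0,-0.16],[-0.024,0.009,0.317,0,0,0,-0.16]]]}}

```text
t: 2.6
eef_pos: [447.8, 225.4, 312.8]
tcp_rot: [-3.142, -0.001, 0.275]
ft_force: [-0.2, 0.2, -0.3]
opening: 0.423
grip_force: 0.0
```

>>> {"fn": "arm_command", "kwargs": {"rows": [[[0,0,0,0,0,0,-0.6],[0,0,0,0,0,0,-0.6],[0,0,0,0,0,0,-0.8],[0,0,0,0,0,0,-0.8],[0,0,0,0,0,0,-1],[0,0,0,0,0,0,-1],[0,0,0,0,0,0,-1],[0,0,0,0,0,0,-1]]]}}

```text
t: 3.27
eef_pos: [447.3, 225.9, 312.4]
tcp_rot: [-3.14, -0.0, 0.274]
ft_force: [-3.1, 8.4, 2.6]
opening: 0.101
grip_force: 30.0
```

>>> {"fn": "arm_command", "kwargs": {"rows": [[[0,-0.007,0,0,0,-0.015,-1],[0,-0.007,0,0,0,-0.03,-1],[0,-0.007,0,0,0,-0.045,-1],[0,-0.007,0,0,0,-0.06,-1],[0,-0.007,0,0,0,-0.075,-1],[0,-0.007,0,0,0,-0.09,-1],[0,-0.007,0,0,0,-0.1,-1],[0,-0.007,0,0,0,-0.1,-1]]]}}

```text
t: 3.93
eef_pos: [447.6, 225.9, 312.5]
tcp_rot: [3.14, -0.0, 0.907]
ft_force: [3.0, -5.0, 2.0]
opening: 0.104
grip_force: 30.0
```

>>> {"fn": "arm_command", "kwargs": {"rows": [[[0,0,0,0,0,-0.015,-1],[0,0,0,0,0,-0.03,-1],[0,0,0,0,0,-0.045,-1],[0,0,0,0,0,-0.06,-1],[0,0,0,0,0,-0.075,-1],[0,0,0,0,0,-0.09,-1],[0,0,0,0,0,-0.105,-1],[0,0,0,0,0,-0.105,-1],[0,0,0,0,0,-0.105,-1]]]}}

```text
t: 4.68
eef_pos: [448.1, 225.7, 312.5]
tcp_rot: [3.139, 0.001, 1.564]
ft_force: [6.7, -8.5, -0.1]
opening: 0.102
grip_force: 30.0
```

>>> {"fn": "arm_command", "kwargs": {"rows": [[[0,0,0,0,0,0,-0.5],[0,0,0,0,0,0,-0.2],[0,0,0,0,0,0,-0.2],[0,0,0,0,0,0,-0.2],[0,0,-0.15,0,0,0,-0.2],[0,0,-0.35,0,0,0,-0.2],[0,0,-0.5,0,0,0,-0.2],[0,0,-0.5,0,0,0,-0.2]]]}}

```text
t: 5.35
eef_pos: [447.5, 226.6, 391.0]
tcp_rot: [3.136, -0.002, 1.563]
ft_force: [0.4, 1.0, -0.3]
opening: 0.399
grip_force: 0.0
```

>>> {"fn": "arm_command", "kwargs": {"rows": [[[-0.297,-0.01,0.167,0,0,0.125,0.16],[-0.297,-0.01,0.167,0,0,0.125,0.16],[-0.297,-0.01,0.167,0,0,0.125,0.16],[-0.297,-0.01,0.167,0,0,0.125,0.16],[-0.297,-0.01,0.167,0,0,0.125,0.16],[-0.297,-0.01,0.167,0,0,0.125,0.16],[-0.297,-0.01,0.167,0,0,0.125,0.16]]]}}

```text
t: 5.93
eef_pos: [445.2, 181.7, 361.5]
tcp_rot: [-3.141, 0.001, 0.77]
ft_force: [-0.7, -0.3, -0.0]
opening: 0.581
grip_force: 0.0
```

>>> {"fn": "arm_command", "kwargs": {"rows": [[[-0.217,0.204,0.167,0,0,0.125,0.16],[-0.217,0.204,0.167,0,0,0.125,0.16],[-0.217,0.204,0.167,0,0,0.125,0.16],[-0.217,0.204,0.167,0,0,0.125,0.16],[-0.217,0.204,0.167,0,0,0.125,0.16],[-0.217,0.204,0.167,0,0,0.125,0.16],[-0.217,0.204,0.167,0,0,0.125,0.16],[-0.217,0.204,0.167,0,0,0.125,0.16],[-0.217,0.204,0.167,0,0,0.125,0.16]]]}}

```text
t: 6.68
eef_pos: [443.5, 137.1, 336.7]
tcp_rot: [-3.142, 0.001, -0.006]
ft_force: [-0.1, -0.7, -0.3]
opening: 0.579
grip_force: 0.0
```

Run:
```python
from h import *
p,d=read_camera("scene");p=cv2.cvtColor(p,cv2.COLOR_RGB2BGR)
q,d=read_camera("top");q=cv2.cvtColor(q,cv2.COLOR_RGB2BGR)
r=lambda i:cv2.resize(i,(400,340),interpolation=cv2.INTER_CUBIC)
cv2.imwrite("pics/crop2.png",np.hstack([r(p[105:195,140:250]),r(q[180:265,125:225])]))
```

```text
(no output)
```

View pics/crop2.png

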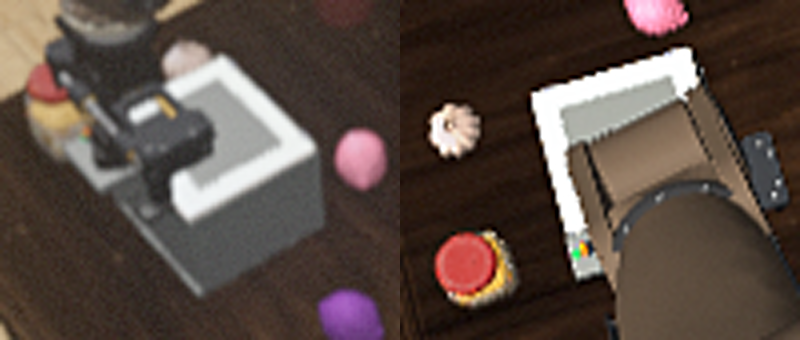

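The orange tip lies beside the green dot at top-crop (580,248), so the catch is in place. I descend on the tab next.

>>> {"fn": "arm_command", "kwargs": {"rows": [[[0,0,0.15,0,0,0,0.16],[0,0,0.28,0,0,0,0.16],[0,0,0.385,0,0,0,0.16],[0,0,0.385,0,0,0,0.16],[0,0,0.385,0,0,0,0.16]]]}}

```text
t: 7.2
eef_pos: [443.7, 137.1, 279.0]
tcp_rot: [3.141, 0.002, -0.007]
ft_force: [0.0, -0.7, -0.6]
opening: 0.58
grip_force: 0.0
```

>>> {"fn": "arm_command", "kwargs": {"rows": [[[0,0,0,0,0,0,-0.3],[0,0,0,0,0,0,-0.4],[0,0,0,0,0,0,-0.5],[0,0,0,0,0,0,-0.7],[0,0,0,0,0,0,-1],[0,0,0,0,0,0,-1],[0,0,0,0,0,0,-1],[0,0,0,0,0,0,-1]]]}}

```text
t: 7.87
eef_pos: [443.7, 137.9, 279.6]
tcp_rot: [-3.14, -0.001, -0.009]
ft_force: [-0.9, 13.6, 0.8]
opening: 0.202
grip_force: 30.0
```

>>> {"fn": "arm_command", "kwargs": {"rows": [[[0.006,-0.007,-0.115,0,0,0,-1],[0.023,-0.007,-0.229,0,0,0,-1],[0.052,-0.007,-0.341,0,0,0,-1],[0.091,-0.007,-0.449,0,0,0,-1],[0.141,-0.007,-0.553,0,0,0,-1],[0.201,-0.007,-0.651,0,0,0,-1],[0.271,-0.007,-0.743,0,0,0,-1],[0.35,-0.007,-0.827,0,0,0,-1],[0.392,-0.007,-0.866,0,0,0,-1],[0.392,-0.007,-0.866,0,0,0,-1]]]}}

```text
t: 8.7
eef_pos: [502.8, 137.7, 410.0]
tcp_rot: [-3.141, -0.0, -0.008]
ft_force: [-4.7, 3.8, 5.3]
opening: 0.208
grip_force: 30.0
```

>>> {"fn": "arm_command", "kwargs": {"rows": [[[0.09,0,-0.072,0,0,0,-1],[0.187,0,-0.134,0,0,0,-1],[0.29,0,-0.187,0,0,0,-1],[0.397,0,-0.228,0,0,0,-1],[0.509,0,-0.259,0,0,0,-1],[0.622,0,-0.279,0,0,0,-1],[0.737,0,-0.287,0,0,0,-1],[0.852,0,-0.283,0,0,0,-1],[0.852,0,-0.283,0,0,0,-1]]]}}

```text
t: 9.45
eef_pos: [632.0, 136.3, 451.7]
tcp_rot: [3.142, -0.002, -0.009]
ft_force: [0.9, -0.6, 9.8]
opening: 0.191
grip_force: 30.0
```

>>> {"fn": "arm_command", "kwargs": {"rows": [[[0,0,0,0,0,0,-0.5],[0,0,0,0,0,0,0],[0,0,0,0,0,0,0.1],[0,0,0,0,0,0,0.1],[0,0,-0.1,0,0,0,0.1],[0,0,-0.25,0,0,0,0.1],[0,0,-0.4,0,0,0,0.1],[0,0,-0.5,0,0,0,0.1]]]}}

```text
t: 10.12
eef_pos: [629.9, 136.6, 528.6]
tcp_rot: [-3.141, -0.002, -0.008]
ft_force: [-0.3, -0.3, -0.3]
opening: 0.548
grip_force: 0.0
```

>>> {"fn": "arm_command", "kwargs": {"rows": [[[-0.2,0,0,0,0,0,0.1],[-0.45,0,0,0,0,0,0.1],[-0.7,0,0,0,0,0,0.1],[-0.95,0,0,0,0,0,0.1],[-1,0,0,0,0,0,0.1],[-1,0,0,0,0,0,0.1]]]}}

```text
t: 10.62
eef_pos: [478.1, 137.9, 527.5]
tcp_rot: [-3.141, -0.001, -0.007]
ft_force: [0.4, 0.1, 1.2]
opening: 0.552
grip_force: 0.0
```

Run:
```python
from h import *
p,d=read_camera("scene");p=cv2.cvtColor(p,cv2.COLOR_RGB2BGR);np.save("pics/s3d.npy",d);cv2.imwrite("pics/s3.png",p)
q,d=read_camera("top");q=cv2.cvtColor(q,cv2.COLOR_RGB2BGR);np.save("pics/t3d.npy",d);cv2.imwrite("pics/t3.png",q)
r=lambda i:cv2.resize(i,(400,340),interpolation=cv2.INTER_CUBIC)
cv2.imwrite("pics/crop3.png",np.hstack([r(p[105:195,140:250]),r(q[180:265,125:225])]))
```

```text
(no output)
```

View pics/crop3.png

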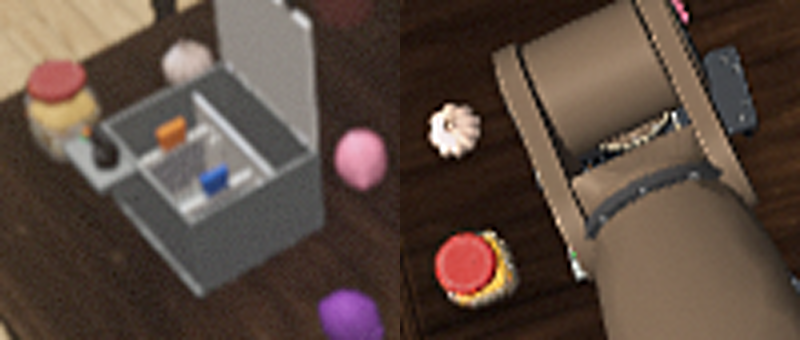

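The flap stands upright. The orange grip is at scene-crop (172,132) in the left slot (y +40), and the blue one at (213,178) in the right. I measure both grips and the flap angle.

Run:
```python
from h import *
p=cv2.imread("pics/s3.png");d=np.load("pics/s3d.npy");C=cloud("scene",d);hsv=cv2.cvtColor(p,cv2.COLOR_BGR2HSV)
near=(abs(C[...,0]-540)<50)&(abs(C[...,1]-190)<80)&(C[...,2]>60)
for nm,lo,hi in(("orange",5,22),("blue",100,125)):
    m=near&(hsv[...,0]>=lo)&(hsv[...,0]<=hi)&(hsv[...,1]>120)&(hsv[...,2]>80)
    uv=np.argwhere(m)[:,::-1];print(nm,len(uv),uv.mean(0),plane("scene",uv.mean(0),90)[0].round(1),np.median(C[m],0).round(1))
print("expected",box(-19,40),box(-19,-40))
m=(C[...,2]>130)&(C[...,2]<270)&(C[...,0]>590)&(C[...,0]<680)&(abs(C[...,1]-188)<80)
P=C[m];k=np.polyfit(P[:,2]-108,P[:,0],1);print("flap",len(P),k,np.pi/2+np.arctan(k[0]))
```

```text
orange 50 [186.54 134.94] [538.3 254.5  90. ] [521.9 225.9  94.7]
blue 30 [198.46666667 152.23333333] [521.9 150.7  90. ] [519.2 145.4  96.5]
expected [523.36076463 228.6693777    0.        ] [522.64077435 148.67261768   0.        ]
flap 684 [1.16892603e-02 6.12920483e+02] 1.5824850547798324
```

>>> {"fn": "arm_command", "kwargs": {"rows": [[[0.15,-0.3,0.2,0,0,0,-0.16],[0.299,-0.5,0.45,0,0,0,-0.16],[0.299,-0.609,0.7,0,0,0,-0.16],[0.299,-0.609,0.95,0,0,0,-0.16],[0.299,-0.609,1,0,0,0,-0.16],[0.299,-0.609,1,0,0,0,-0.16],[0.299,-0.609,1,0,0,0,-0.16],[0.299,-0.609,1,0,0,0,-0.16]]]}}

```text
t: 11.38
eef_pos: [526.8, 228.6, 377.9]
tcp_rot: [-3.141, -0.002, -0.009]
ft_force: [0.5, 0.2, 0.4]
opening: 0.42
grip_force: 0.0
```

Run:
```python
from h import *
p,d=read_camera("scene");C=cloud("scene",d);hsv=cv2.cvtColor(p,cv2.COLOR_RGB2HSV)
near=(abs(C[...,0]-540)<60)&(abs(C[...,1]-190)<80)&(C[...,2]>60)&(C[...,2]<115)
for nm,lo,hi in(("orange",5,22),("blue",100,125)):
    m=near&(hsv[...,0]>=lo)&(hsv[...,0]<=hi)&(hsv[...,1]>120)&(hsv[...,2]>80)
    k,l,s,c=cv2.connectedComponentsWithStats(m.astype(np.uint8))
    for i in range(1,k): print(nm,s[i,4],c[i].round(1),np.median(C[l==i],0).round(1))
m=(C[...,2]>130)&(C[...,2]<255)&(C[...,0]>560)&(C[...,0]<720)&(C[...,1]<180)&(C[...,1]>120)
P=C[m]
for a in (140,170,200,230):
    q=P[abs(P[:,2]-a)<15];print(a,len(q),np.median(q[:,0]))
```

```text
orange 47 [186.6 140. ] [522.7 225.6  93.9]
blue 30 [198.5 152.2] [517.7 144.9  96.8]
140 45 612.9502198119252
170 57 613.1755479277126
200 61 613.558881694563
230 64 613.59830599162
```

Run:
```python
from h import *
p,d=read_camera("scene");C=cloud("scene",d);V=p.max(2)
m=(C[...,2]>120)&(C[...,2]<310)&(C[...,0]>570)&(C[...,0]<720)&(C[...,1]<290)&(C[...,1]>90)
for a in range(130,300,15):
    q=C[m&(abs(C[...,2]-a)<7.5)];print(a,len(q),np.median(q,0).round(1),V[m&(abs(C[...,2]-a)<7.5)].mean().round())
for th in(1.57,1.65): 
    e=[box(75-150*np.cos(th)-0,y,108+150*np.sin(th)) for y in(-84,84)]; print(th,proj("scene",e).round(1), proj("scene",box(75-186*np.cos(th),-52,108+186*np.sin(th))).round(1))
cv2.imwrite("pics/flap.png",cv2.resize(cv2.cvtColor(p,cv2.COLOR_RGB2BGR)[85:165,180:240],(450,600),interpolation=cv2.INTER_CUBIC))
```

```text
130 66 [613.2 177.8 130.4] 144.0
145 81 [613.2 175.5 144. ] 143.0
160 81 [613.6 172.3 159.7] 144.0
175 67 [613.8 170.8 175.1] 143.0
190 71 [613.7 166.5 189.8] 144.0
205 73 [614.1 165.4 204.2] 144.0
220 80 [614.2 173.9 220.1] 143.0
235 91 [614.6 176.2 235.3] 145.0
250 107 [615.  181.3 251.5] 161.0
265 38 [615.4 141.9 259.3] 166.0
280 13 [614.9 132.4 280. ] 49.0
295 10 [615.5 134.  291.5] 61.0
1.57 [[224.4 111.7]
 [196.6  87.5]] [[218.1  98.2]]
1.65 [[227.3 110.3]
 [199.4  86.3]] [[221.8  96.6]]
```

View pics/flap.png

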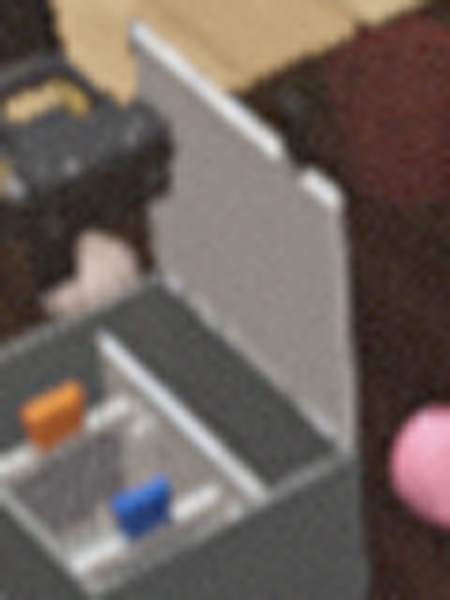

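The flap measures about 1.58 rad. I nudge it slightly further back with the fingers for margin.

>>> {"fn": "arm_command", "kwargs": {"rows": [[[0,0,-0.2,0,0,0,-0.16],[0.15,0,-0.32,0,0,0,-0.16],[0.35,0,-0.32,0,0,0,-0.16],[0.45,0,-0.32,0,0,0,-0.16],[0.53,0,-0.32,0,0,0,-0.16],[0.57,0,-0.32,0,0,0,-0.16],[0.61,0,-0.32,0,0,0,-0.16],[0.61,0,-0.32,0,0,0,-0.16],[0.61,0,-0.32,0,0,0,-0.16]]]}}

```text
t: 12.23
eef_pos: [617.0, 228.0, 425.2]
tcp_rot: [-3.141, -0.001, -0.008]
ft_force: [0.0, -0.0, -0.6]
opening: 0.416
grip_force: 0.0
```

>>> {"fn": "arm_command", "kwargs": {"rows": [[[-0.2,0,0,0,0,0,-0.16],[-0.4,0,0,0,0,0,-0.16],[-0.62,0,0.1,0,0,0,-0.16],[-0.63,0,0.32,0,0,0,-0.16],[-0.63,0,0.32,0,0,0,-0.16],[-0.63,0,0.32,0,0,0,-0.16]]]}}

```text
t: 12.73
eef_pos: [522.7, 229.0, 376.8]
tcp_rot: [3.141, 0.001, -0.008]
ft_force: [0.1, -0.8, 0.3]
opening: 0.424
grip_force: 0.0
```

Run:
```python
from h import *
p,d=read_camera("scene");C=cloud("scene",d)
m=(C[...,2]>120)&(C[...,2]<310)&(C[...,0]>570)&(C[...,0]<720)&(C[...,1]<290)&(C[...,1]>90)
for a in range(130,300,30):
    q=C[m&(abs(C[...,2]-a)<15)];print(a,len(q),np.median(q,0).round(1))
```

```text
130 150 [615.9 185.1 132.4]
160 183 [619.1 172.6 160.3]
190 180 [622.1 178.9 191.7]
220 207 [625.9 180.  220.3]
250 192 [629.5 178.5 249.1]
280 39 [632.3 130.5 280.8]
```

The flap now leans back at about 1.69 rad. I descend on the orange grip.

>>> {"fn": "arm_command", "kwargs": {"rows": [[[0,0,0.2,0,0,0,-0.16],[0,0,0.4,0,0,0,-0.16],[0,0,0.55,0,0,0,-0.16],[0,0,0.65,0,0,0,-0.16],[0,0,0.72,0,0,0,-0.16],[0,0,0.76,0,0,0,-0.16],[0,0,0.76,0,0,0,-0.16],[0,0,0.76,0,0,0,-0.16]]]}}

```text
t: 13.45
eef_pos: [523.4, 228.9, 263.5]
tcp_rot: [-3.141, -0.001, -0.008]
ft_force: [0.2, 0.5, 0.7]
opening: 0.426
grip_force: 0.0
```

>>> {"fn": "arm_command", "kwargs": {"rows": [[[0,0,0,0,0,0,-0.5],[0,0,0,0,0,0,-0.6],[0,0,0,0,0,0,-0.8],[0,0,0,0,0,0,-0.8],[0,0,0,0,0,0,-1],[0,0,0,0,0,0,-1],[0,0,0,0,0,0,-1],[0,0,0,0,0,0,-1]]]}}

```text
t: 14.12
eef_pos: [522.9, 228.8, 263.0]
tcp_rot: [-3.141, -0.0, -0.008]
ft_force: [0.2, -0.7, 4.7]
opening: 0.101
grip_force: 30.0
```

>>> {"fn": "arm_command", "kwargs": {"rows": [[[0,0,-0.05,0,0,0,-1],[0,0,-0.15,0,0,0,-1],[0,0,-0.28,0,0,0,-1],[0,0,-0.42,0,0,0,-1],[0,0,-0.56,0,0,0,-1],[0,0,-0.7,0,0,0,-1],[0,0,-0.84,0,0,0,-1],[0,0,-0.95,0,0,0,-1],[0,0,-1,0,0,0,-1],[0,0,-1,0,0,0,-1]]]}}

```text
t: 14.95
eef_pos: [522.7, 228.9, 414.3]
tcp_rot: [-3.141, -0.003, -0.008]
ft_force: [1.0, 0.8, -1.9]
opening: 0.104
grip_force: 30.0
```

Run:
```python
from h import *
s=state();print(s['eef_pos'],s['tcp_rot'],s['grip_force'],s['opening'])
p,d=read_camera("scene");p=cv2.cvtColor(p,cv2.COLOR_RGB2BGR)
cv2.imwrite("pics/lift.png",cv2.resize(p[75:195,130:260],(650,600),interpolation=cv2.INTER_CUBIC))
```

```text
[522.72831743 228.85462476 414.31651748] [-3.14068319e+00 -2.56595783e-03 -8.19377054e-03] 29.99904066324234 0.10387571442995873
```

View pics/lift.png

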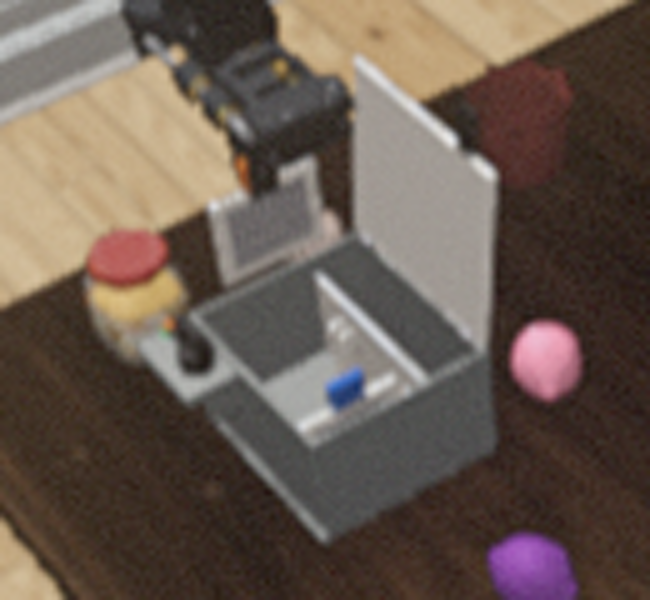

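The lift shows the orange insert hanging upright clear of the box, with the blue one at lift (345,388) still in its slot. The flap is open and the catch tip is by the dot at (168,325). I carry it to the board.

>>> {"fn": "arm_command", "kwargs": {"rows": [[[-0.005,0.05,0,0,0,0,-1],[-0.01,0.15,0,0,0,0,-1],[-0.02,0.29,0,0,0,0,-1],[-0.03,0.43,0,0,0,0,-1],[-0.035,0.57,0,0,0,0,-1],[-0.04,0.7,0,0,0,0,-1],[-0.051,0.832,0,0,0,0,-1]]]}}

```text
t: 15.58
eef_pos: [513.9, 102.7, 411.3]
tcp_rot: [3.141, 0.002, -0.008]
ft_force: [0.3, 0.1, -0.4]
opening: 0.102
grip_force: 30.0
```

>>> {"fn": "arm_command", "kwargs": {"rows": [[[-0.01,0.14,0,0,0,0,-1],[-0.02,0.28,0,0,0,0,-1],[-0.025,0.42,0,0,0,0,-1],[-0.03,0.56,0,0,0,0,-1],[-0.04,0.7,0,0,0,0,-1],[-0.051,0.832,0,0,0,0,-1]]]}}

```text
t: 16.08
eef_pos: [505.0, -22.1, 411.4]
tcp_rot: [-3.141, 0.002, -0.008]
ft_force: [0.4, -0.1, -0.8]
opening: 0.102
grip_force: 30.0
```

>>> {"fn": "arm_command", "kwargs": {"rows": [[[-0.01,0.14,0,0,0,0,-1],[-0.02,0.28,0,0,0,0,-1],[-0.025,0.42,0,0,0,0,-1],[-0.03,0.56,0,0,0,0,-1],[-0.04,0.7,0,0,0,0,-1],[-0.051,0.832,0,0,0,0,-1]]]}}

```text
t: 16.58
eef_pos: [496.3, -146.8, 411.3]
tcp_rot: [-3.141, 0.002, -0.009]
ft_force: [0.7, 0.5, -0.6]
opening: 0.103
grip_force: 30.0
```

>>> {"fn": "arm_command", "kwargs": {"rows": [[[-0.01,0.14,0,0,0,0,-1],[-0.02,0.28,0,0,0,0,-1],[-0.025,0.42,0,0,0,0,-1],[-0.03,0.56,0,0,0,0,-1],[-0.04,0.7,0.05,0,0,0,-1],[-0.048,0.79,0.12,0,0,0,-1],[-0.051,0.832,0.18,0,0,0,-1],[-0.051,0.832,0.22,0,0,0,-1],[-0.051,0.832,0.23,0,0,0,-1],[-0.051,0.832,0.23,0,0,0,-1]]]}}

```text
t: 17.42
eef_pos: [488.2, -269.3, 377.3]
tcp_rot: [-3.14, 0.001, -0.008]
ft_force: [-0.1, 0.6, -0.7]
opening: 0.102
grip_force: 30.0
```

Run:
```python
from h import *
s=state();print(s['t'],s['eef_pos'],s['tcp_rot'],s['grip_force'],s['opening'])
p,d=read_camera("scene");C=cloud("scene",d);p=cv2.cvtColor(p,cv2.COLOR_RGB2BGR)
cv2.imwrite("pics/end.png",cv2.resize(p[85:305,140:360],(600,600),interpolation=cv2.INTER_CUBIC))
b,g,r=[p[...,i].astype(int) for i in range(3)]
m=(C[...,2]>100)&(C[...,2]<215)&(abs(C[...,1]+270)<40)&(abs(C[...,0]-488)<60)
P=C[m];print(len(P),np.percentile(P,[2,50,98],axis=0).round())
```

```text
17.4167 [ 488.16477281 -269.32674     377.3249593 ] [-3.14034858e+00  1.35970823e-03 -7.67861206e-03] 29.998929798603058 0.10153283927661046
302 [[ 446. -283.  123.]
 [ 475. -273.  160.]
 [ 516. -263.  213.]]
```

View pics/end.png

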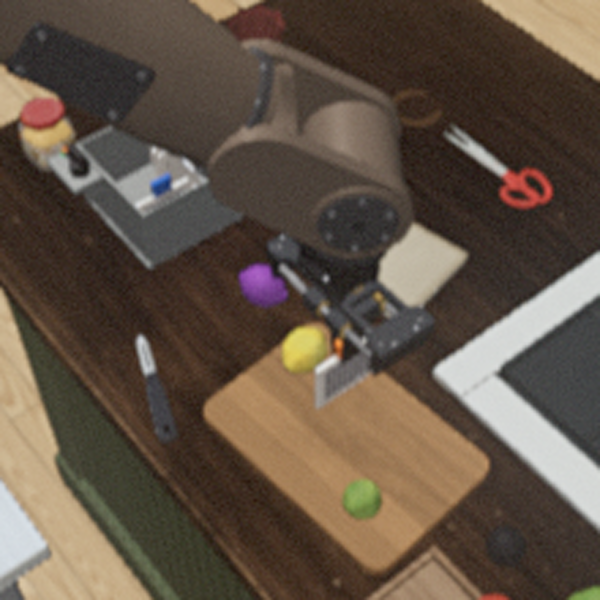

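The insert hangs upright over the board at end (343,378), with the lemon and lime undisturbed. I trim the height by 2 mm, settle, and check the flap from the top camera.

>>> {"fn": "arm_command", "kwargs": {"rows": [[[0,0,-0.015,0,0,0,-1],[0,0,-0.015,0,0,0,-1],[0,0,-0.015,0,0,0,-1],[0,0,-0.015,0,0,0,-1],[0,0,-0.015,0,0,0,-1],[0,0,-0.015,0,0,0,-1],[0,0,-0.015,0,0,0,-1],[0,0,-0.015,0,0,0,-1]]]}}

```text
t: 18.13
eef_pos: [488.1, -270.1, 380.4]
tcp_rot: [-3.141, -0.0, -0.008]
ft_force: [0.5, 0.9, -1.0]
opening: 0.103
grip_force: 30.0
```

Run:
```python
from h import *
s=state();print(s['t'],s['eef_pos'],abs(s['qvel']).max(),s['grip_force'])
p,d=read_camera("top");C=cloud("top",d)
m=(C[...,2]>225)&(C[...,2]<300)&(abs(C[...,0]-630)<60)&(abs(C[...,1]-188)<100)
print("flap edge",m.sum(),np.median(C[m],0))
cv2.imwrite("pics/end2.png",cv2.resize(cv2.cvtColor(p,cv2.COLOR_RGB2BGR)[165:265,115:345],(800,348),interpolation=cv2.INTER_CUBIC))
```

```text
18.1333 [ 488.1105971  -270.10720776  380.37230874] 0.0012128257850980168 29.99899595975876
flap edge 235 [632.87346192 178.67757313 250.09323087]
```

View pics/end2.png

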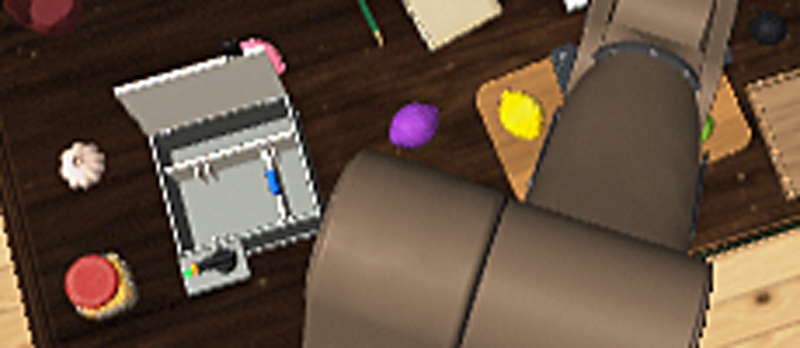

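The top view shows the flap standing open, the catch tip at the green dot (190,270), the blue insert in its slot (272,178), and the garlic and jar untouched. I hand the job in.

```bash
python3 -c "
from cell import *
print(job_done())"
```

```text
the job is handed in; nothing more can be done
None
```

The job is handed in at about 18 s of the 67 s allowed: the catch is at the green dot, the flap stands open, the blue insert is in its slot, and the orange insert is held upright and still over the board, its lower edge about 10 cm up.

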